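# Set out the carving tools on the coloured saddles

## Task

Set out the four carving tools for the next piece: take them off the wooden rest and lay each one on the metal rail, in the saddle that has the colour of its handle, the handle centred across both forks and the blade pointing away from you, so that the row follows the order of the saddles. Lay them down rather than drop them, and do not knock the half-carved walnut or the wax tin out of place.

Things in the scene. Friction and masses are not known exactly. Their poses are not given: they have to be found in the camera images.
- tool_red_center (a point): carving tool (a narrow gouge) with a straight round red handle, 20 mm thick, 130 mm long (last 14 mm a brass ferrule), then 63 mm of thin steel shank and blade; 75 g. It starts level in notches of the wooden rest, axis 44 mm above the table, 60 mm from the next tool. Point: centre of the handle, on its axis (grip here). x runs along the handle towards the blade; roll about x arbitrary
- tool_blue_center (a point): carving tool (a skew) with a straight round blue handle, 20 mm thick, 130 mm long (last 14 mm a brass ferrule), then 63 mm of thin steel shank and blade; 75 g. It starts level in notches of the wooden rest, axis 44 mm above the table, 60 mm from the next tool. Point: centre of the handle, on its axis (grip here). x runs along the handle towards the blade; roll about x arbitrary
- tool_yellow_center (a point): carving tool (a flat chisel) with a straight round yellow handle, 20 mm thick, 130 mm long (last 14 mm a brass ferrule), then 63 mm of thin steel shank and blade; 75 g. It starts level in notches of the wooden rest, axis 44 mm above the table, 60 mm from the next tool. Point: centre of the handle, on its axis (grip here). x runs along the handle towards the blade; roll about x arbitrary
- tool_green_center (a point): carving tool (a V-tool) with a straight round green handle, 20 mm thick, 130 mm long (last 14 mm a brass ferrule), then 63 mm of thin steel shank and blade; 75 g. It starts level in notches of the wooden rest, axis 44 mm above the table, 60 mm from the next tool. Point: centre of the handle, on its axis (grip here). x runs along the handle towards the blade; roll about x arbitrary
- saddle_red_front (a point): red saddle on the aluminium rail, 116 x 40 mm: two forks 84 mm apart with V notches 32 mm wide, 16 mm deep. Point: at the front fork (farther from the robot), on the axis of a seated handle, 48 mm above the table, 2 mm below the fork tips. x runs from rear to front fork, away from the robot; z up. The handle's centre belongs 42 mm behind it (x = -42). Saddle floor 18 mm above the table; next saddle 60 mm aside
- saddle_blue_front (a point): blue saddle on the aluminium rail, 116 x 40 mm: two forks 84 mm apart with V notches 32 mm wide, 16 mm deep. Point: at the front fork (farther from the robot), on the axis of a seated handle, 48 mm above the table, 2 mm below the fork tips. x runs from rear to front fork, away from the robot; z up. The handle's centre belongs 42 mm behind it (x = -42). Saddle floor 18 mm above the table; next saddle 60 mm aside
- saddle_yellow_front (a point): yellow saddle on the aluminium rail, 116 x 40 mm: two forks 84 mm apart with V notches 32 mm wide, 16 mm deep. Point: at the front fork (farther from the robot), on the axis of a seated handle, 48 mm above the table, 2 mm below the fork tips. x runs from rear to front fork, away from the robot; z up. The handle's centre belongs 42 mm behind it (x = -42). Saddle floor 18 mm above the table; next saddle 60 mm aside
- saddle_green_front (a point): green saddle on the aluminium rail, 116 x 40 mm: two forks 84 mm apart with V notches 32 mm wide, 16 mm deep. Point: at the front fork (farther from the robot), on the axis of a seated handle, 48 mm above the table, 2 mm below the fork tips. x runs from rear to front fork, away from the robot; z up. The handle's centre belongs 42 mm behind it (x = -42). Saddle floor 18 mm above the table; next saddle 60 mm aside
- walnut_center (a point): half-carved brown walnut on a little turned dark wooden stand, 48 mm across and 59 mm high, standing loose between rest and rail; a bystander. The point is on its axis, 30 mm above the table
- tin_center (a point): round flat wax tin, aluminium and brass, 54 mm across and 21 mm high, standing loose between rest and rail; a bystander. The point is its centre, 10 mm above the table
Things that resemble listed ones, but are neither listed nor needed, are in the scene too. What is shaped like the part that bears tool_red_center but purple is not meant.

How it is judged:
By the outcome, as a careful person would: the job done as asked, in the order asked, and still so for the second after the job is handed in, with the robot touching nothing.
It also fails if it takes over 107 s, if anything falls off the work surface, if the arm or the gripper's body presses on something with over 40 N, if the wrist force passes 120 N, or if a joint passes its speed limit or range.

## Robot

A 6-joint arm with a two-finger parallel gripper is mounted at the origin on the work surface. World frame = base frame: x ahead of the robot, y to its left, z up, the work surface at z = 0. Lengths are in m, angles in degrees, forces in N, time in s.
With the tool pointing down it reaches from about 0.25 to 0.775 m from the base axis. Payload 8.9 kg.
Tool frame: the origin (TCP) lies on the centre line of the jaws, within the pads' length; the fingertips stand 8 mm ahead of it and the grasp point (between the pads) lies 11 mm behind it (tips_ahead is the distance from the TCP to the fingertips, in m); z points along the fingers, y is the line along which they close (so a half turn about z gives the same grasp; the last joint's range is limited). The gripper opens to 85 mm and grips with 20 to 120 N. Pads are 22 mm wide; open, the fingers measure 114 mm over their backs; the gripper's body (76 mm by 85 mm) begins 54 mm behind the grasp point. The pads swing forward as they close: fully open they stand 13 mm farther back than shut.
Start: joints at [60.946, 16.656, -8.789, 64.555, 0, 82.019], TCP at [0.189, 0.49, 0.239] pointing down, gripper open.
Joint ranges: [-144.48, 144.48], [-52.06, 99.96], [-74.48, 78.29], [-112.23, 115.85], [-86.99, 84.42], [-180, 180]. Speed limits (degrees/s): [127.2, 127.2, 159.86, 180, 180, 180].

## Interface

Orientations are given as a 3x3 rotation matrix whose columns are the frame's x, y, z axes.
In Python, from rig import * gives the robot as it stands.
- The arm moves only by the tool apply_moves, never from a script. Its argument "moves" is a list of rows, each a list of 4 numbers: the shift along the tool's x, y, z in mm, then the turn about the tool's z in degrees. A call has exactly 10 rows; each row is the pose to reach, as a shift and turn from the pose commanded when the call began, along the tool's axes at that moment; what a row does not reach only later rows make up. A row lasts 1/12 s, in which the tool goes at most 41.7 mm and 7.16 degrees, less where a joint would pass 70% of its speed; a pose out of reach is approached as far as the arm can. A call with a gripper value outside its range is refused whole. "grip" is the opening, from 0 (shut) to 1 (fully open), set as the call begins (left out, the last holds). The fingers move at their own pace and stop on an object; "newtons" is the grip in N (left out, the last holds). Time passes only in rows, so rows that repeat a pose let the fingers close, or fill a call up. It gives the time, the measured TCP pose, the force, the opening and the grip force at its end, in the units of the state.
- get_state(): the state, without advancing time (a new reading comes with each control period).
- snapshot(name): name is "scene" or "top"; returns a dict with "color" (400x640x3 uint8, blue, green, red), "mtx" (3x3 intrinsics, pixels), "extrinsics" (4x4, takes a point from world to camera coordinates). Camera axes: x right, y down, z forward; pixel columns grow to the right and rows downward; lengths in m; the calibration is good to about 2 mm. A picture is of the moment at which its call begins. There is no depth.
- close_job(): hands the job in; it is judged then, once.
The state is a dict: "t": time; "joint_pos": joint angles; "qvel": joint speeds; "tau": joint torques, N m; "ee_pos": TCP position; "eef_rot": TCP orientation; "force": force on the tool from outside, world axes, zero at the start; "torque": the same for the moment, N m; "grip_width": finger opening in m; "grip_force": force on a finger pad.
Only numpy, scipy, OpenCV 4.12 (cv2) and the standard library are available. Lean on these libraries where they do the work, as an engineer would, in place of code of your own. Each camera call takes 0.05 s, during which the arm holds its last target. There are 200 camera calls.

## Working session

There is one attempt and no reset: what is moved stays moved. The work goes in short steps, Python scripts to look and compute and a tool call to move; the robot and the scene stay as the last step left them, time stands still between calls to the robot, and variables do not carry over. Pictures are saved under pics/ and viewed, at most 14 in all, crops included, and the job is handed in when it is done.

Besides the shell and the picture viewer there is one more tool, called after "Emit:" as a command line: name --pt "numbers of a row" for each row, then --argument value for the rest. apply_moves: Moves the arm, as the interface text tells. Its arguments: {"type":"object","properties":{"moves":{"type":"array"},"grip":{"type":"number"},"newtons":{"type":"number"}},"required":["moves"]}

```bash
mkdir -p pics
python3 - <<'E'
from rig import *
import cv2
for n in("scene","top"):
    s=snapshot(n); cv2.imwrite(f"pics/{n}0.png",s["color"]); print(n,s["mtx"].tolist(),s["extrinsics"].round(4).tolist())
st=get_state();print(st["t"],st["ee_pos"],st["eef_rot"],st["grip_width"])
E
```

```text
scene [[489.26511666148724, 0.0, 332.0906199305025], [0.0, 489.26511666148724, 201.1605912981918], [0.0, 0.0, 1.0]] [[-0.7526, 0.6584, 0.01, 0.3272], [0.3898, 0.4577, -0.7991, -0.1219], [-0.5308, -0.5975, -0.6011, 1.6879], [0.0, 0.0, 0.0, 1.0]]
top [[385.0213414223775, 0.0, 322.8276674430179], [0.0, 385.0213414223775, 199.9198381329762], [0.0, 0.0, 1.0]] [[0.0084, -0.9999, 0.0096, -0.0147], [-0.9937, -0.0094, -0.1119, 0.4299], [0.1119, -0.0086, -0.9937, 1.0794], [0.0, 0.0, 0.0, 1.0]]
0.1 [0.18860106 0.48957465 0.23879327] [[-9.33092391e-01  3.59636287e-01 -5.74707931e-04]
 [ 3.59636698e-01  9.33091903e-01 -9.72210981e-04]
 [ 1.86612970e-04 -1.11384873e-03 -9.99999362e-01]] 0.08523583791756047
```

View pics/top0.png

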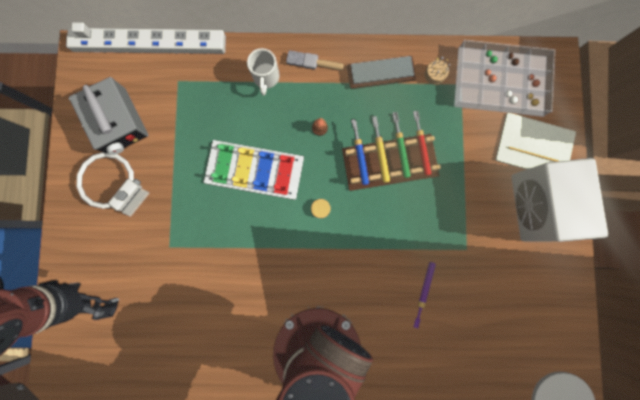

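View pics/scene0.png

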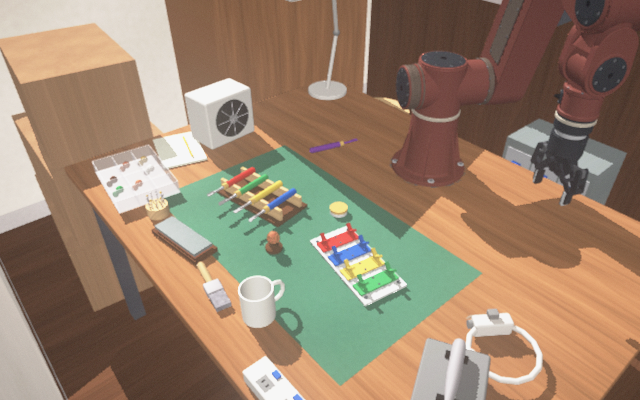

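The top view shows the rest at about (390,155), with blue (360,160), yellow (381,152), green (402,152) and red (424,155), blades up in the image (+x). The rail is at about (253,168) with saddles green, yellow, blue, red from left to right. The walnut is at (320,127) and the tin at (320,208). The purple tool at (425,295) is the decoy, lying off the rest. I'll enlarge both to confirm.

Run:
```python
import cv2,numpy as np
im=cv2.imread("pics/top0.png")
def crop(x0,y0,w,h,k,n):
    c=cv2.resize(im[y0:y0+h,x0:x0+w],None,fx=k,fy=k,interpolation=cv2.INTER_CUBIC)
    for i in range(0,w,10):
        cv2.putText(c,str(x0+i),(i*k,10),0,.35,(255,255,255),1); cv2.line(c,(i*k,12),(i*k,18),(255,255,255),1)
    for j in range(10,h,10):
        cv2.putText(c,str(y0+j),(0,j*k+4),0,.35,(255,255,255),1); cv2.line(c,(24,j*k),(30,j*k),(255,255,255),1)
    cv2.imwrite(n,c)
crop(335,105,110,90,7,"pics/rest.png"); crop(198,130,110,75,7,"pics/rail.png")
```

```text
(no output)
```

View pics/rest.png

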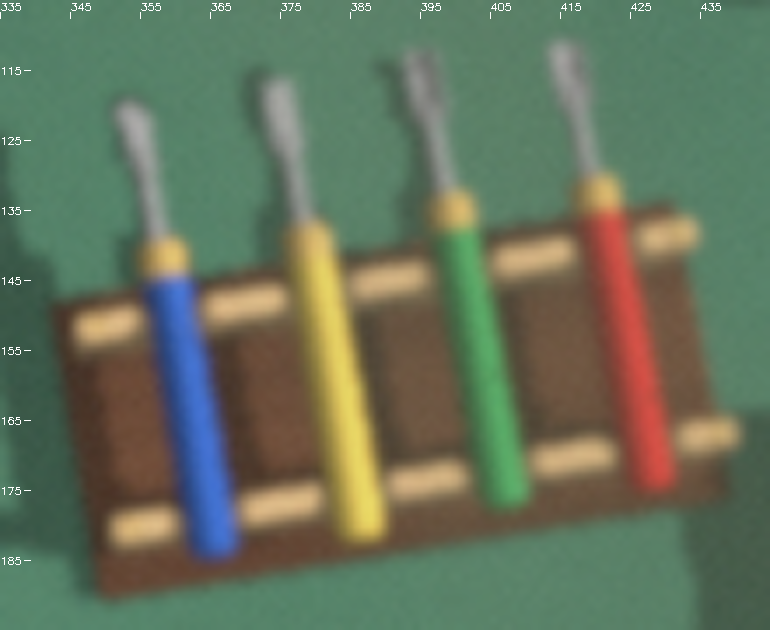

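View pics/rail.png

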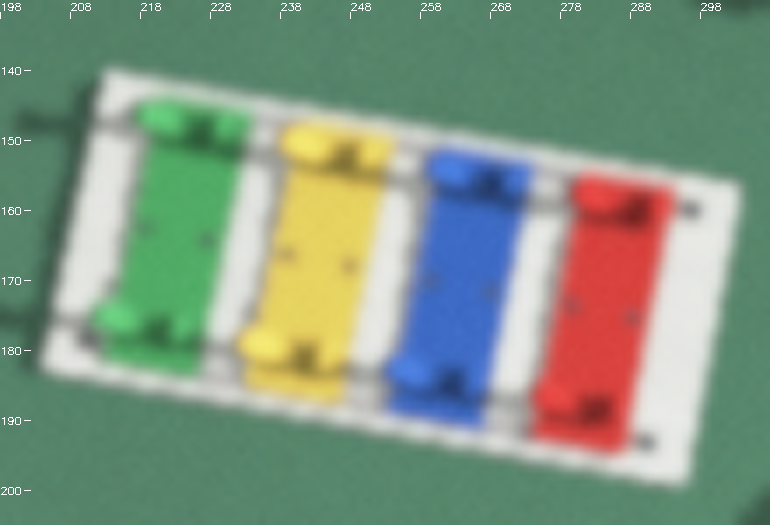

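The crops confirm the four tools on the rest (handle ends read in pixels) and the saddles in order green, yellow, blue, red. Purple is excluded because it lies loose on the table at (425,295). Now I'll fit the rest and the rail.

```bash
cat > h.py <<'E'
from rig import *
import numpy as np,cv2
from scipy.optimize import least_squares
K=np.array([[385.02134,0,322.82767],[0,385.02134,199.91984],[0,0,1]])
E=np.array([[0.0084,-0.9999,0.0096,-0.0147],[-0.9937,-0.0094,-0.1119,0.4299],[0.1119,-0.0086,-0.9937,1.0794]])
def ray(uv,z,K=K,E=E):
    R,t=E[:3,:3],E[:3,3]; c=-R.T@t; d=R.T@np.linalg.inv(K)@np.array([*uv,1.]); return c+d*(z-c[2])/d[2]
E
python3 - <<'E'
from h import *
off=np.array([335,105])
T=dict(blue=[(165,238),(215,556)],yellow=[(308,224),(363,540)],green=[(455,194),(508,505)],red=[(600,178),(657,490)])
for n,(f,r) in T.items():
    F=ray(np.array(f)/7+off,.050);R=ray(np.array(r)/7+off,.044);d=F-R
    print(n,((F+R)/2)[:2].round(4),"len",round(np.hypot(d[0],d[1]),4),"yaw",round(np.degrees(np.arctan2(d[1],d[0])),1))
off=np.array([198,130])
S=dict(green=[(195,120),(152,325)],yellow=[(338,150),(295,348)],blue=[(482,176),(440,378)],red=[(625,198),(587,403)])
P=np.array([[ray(np.array(p)/7+off,.045)[:2] for p in v] for v in S.values()])
loc=np.array([[(.042*s,-.06*(i-1.5)) for s in(1,-1)] for i in range(4)])
def f(q):
    c,s=np.cos(q[2]),np.sin(q[2]); return loc@np.array([[c,s],[-s,c]])+q[:2]
o=least_squares(lambda q:(f(q)-P).ravel(),[.45,.18,0]); q=o.x
print(q,np.degrees(q[2]),(o.fun*1e3).round(1)); c,s=np.cos(q[2]),np.sin(q[2])
for i,n in enumerate(S): print(n,(f(q)[i].mean(0)).round(4))
for n,p,z in(("walnut",(320,127),.045),("tin",(320,208),.02)): print(n,ray(p,z).round(3))
E
```

```text
blue [ 0.538  -0.1214] len 0.1315 yaw 9.0
yellow [ 0.5448 -0.1806] len 0.1311 yaw 9.7
green [ 0.5589 -0.2403] len 0.1292 yaw 9.3
red [ 0.566  -0.3004] len 0.13 yaw 9.8
[ 0.5185662   0.1862653  -0.17164607] -9.834595315284323 [-1.   0.9  0.9  1.   0.5  0.3 -0.6 -0.2  0.5 -0.1  0.8 -0.6 -1.3 -1.
  0.2 -0.4]
green [0.5339 0.2749]
yellow [0.5237 0.2158]
blue [0.5134 0.1567]
red [0.5032 0.0976]
walnut [ 0.638 -0.001  0.045]
tin [ 0.407 -0.003  0.02 ]
```

```bash
cat >> h.py <<'E'
TOOL=dict(blue=(.5375,-.1212),yellow=(.5462,-.1808),green=(.558,-.2403),red=(.5665,-.3003))
SAD=dict(green=(.5339,.2749),yellow=(.5237,.2158),blue=(.5134,.1567),red=(.5032,.0976))
def go(x,y,z,yaw,st=None):
    "shift/turn in tool axes from the present pose; yaw of handle direction (tool x is opposite)"
    st=st or get_state(); R=st["eef_rot"]
    th=np.degrees(np.arctan2(R[1,0],R[0,0]))
    d=R.T@(np.array([x,y,z])-st["ee_pos"])*1e3
    return d.round(1).tolist(),round(((th-(yaw+180))+180)%360-180,1)
E
python3 -c "
from h import *
print(go(*TOOL['blue'],.13,9.4))"
```

```text
([-545.2, -444.3, 109.2], np.float64(-30.5))
```

Emit:
apply_moves --pt "-32 -26 6 -3" --pt "-64 -52 12 -6" --pt "-96 -78 19 -9" --pt "-128 -104 25 -12" --pt "-160 -130 32 -15" --pt "-192 -156 38 -18" --pt "-224 -182 45 -21" --pt "-256 -208 51 -24" --pt "-288 -234 57 -27" --pt "-320 -260 64 -30.5" --grip 0.53

```text
t: 0.93
ee_pos: [0.394, 0.1308, 0.1752]
eef_rot: [[-0.986, -0.166, 0.0], [-0.166, 0.986, 0.0], [-0.0, 0.0, -1.0]]
force: [0.1, 0.5, 0.5]
grip_width: 0.0453
grip_force: 0.0
```

```bash
python3 -c "
from h import *
print(get_state()['ee_pos'],go(*TOOL['blue'],.10,9.4))"
```

```text
[0.39403589 0.1307851  0.17522573] ([-99.5, -272.3, 75.2], np.float64(0.2))
```

Emit:
apply_moves --pt "-13 -36 9 0" --pt "-26 -72 18 0" --pt "-39 -108 27 0" --pt "-52 -144 36 0" --pt "-65 -180 45 0" --pt "-78 -216 54 0" --pt "-90 -248 64 0" --pt "-97 -266 72 0" --pt "-99.5 -272.3 75 0" --pt "-99.5 -272.3 75 0"

```text
t: 1.77
ee_pos: [0.5361, -0.1206, 0.0992]
eef_rot: [[-0.987, -0.162, -0.002], [-0.162, 0.987, 0.001], [0.001, 0.001, -1.0]]
force: [-0.9, -0.6, 1.1]
grip_width: 0.0452
grip_force: 0.0
```

Run:
```python
from h import *
print(go(*TOOL['blue'],.034,9.4))
for n in("top","scene"):
    s=snapshot(n); im=s["color"]
    x,y=(330,95) if n=="top" else (200,140)
    cv2.imwrite(f"pics/a_{n}.png",cv2.resize(im[y:y+100,x:x+130],None,fx=5,fy=5,interpolation=cv2.INTER_CUBIC))
```

```text
([-1.4, -0.9, 65.2], np.float64(-0.1))
```

View pics/a_scene.png

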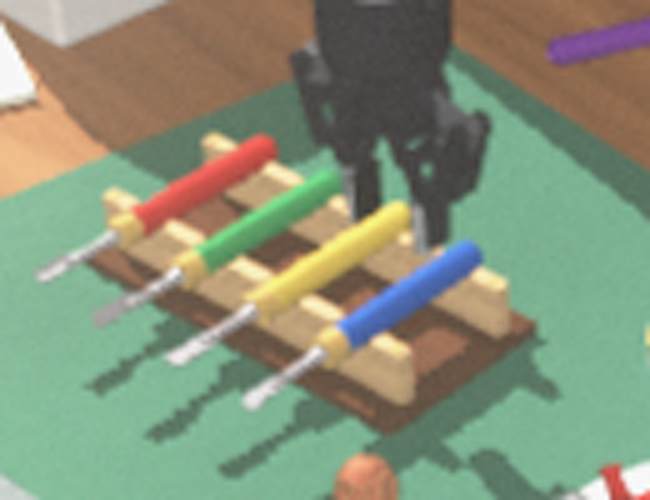

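The scene crop shows the fingers at crop (395,230). That matches the projected TCP directly above the blue handle, whose middle at (401,299) agrees with my estimate to about 2 mm.

Emit:
apply_moves --pt "-1 -1 8 0" --pt "-1 -1 16 0" --pt "-1 -1 24 0" --pt "-1 -1 32 0" --pt "-1 -1 40 0" --pt "-1 -1 48 0" --pt "-1 -1 55 0" --pt "-1 -1 61 0" --pt "-1 -1 65 0" --pt "-1 -1 65 0"

```text
t: 2.7
ee_pos: [0.537, -0.1203, 0.0344]
eef_rot: [[-0.987, -0.164, -0.001], [-0.164, 0.987, 0.0], [0.001, 0.001, -1.0]]
force: [-0.2, 0.4, 0.4]
grip_width: 0.0454
grip_force: 0.0
```

Emit:
apply_moves --pt "0 0 0 0" --pt "0 0 0 0" --pt "0 0 0 0" --pt "0 0 0 0" --pt "0 0 0 0" --pt "0 0 0 0" --pt "0 0 0 0" --pt "0 0 0 0" --pt "0 0 0 0" --pt "0 0 0 0" --grip 0 --newtons 40

```text
t: 3.53
ee_pos: [0.5378, -0.1203, 0.0358]
eef_rot: [[-0.986, -0.164, 0.001], [-0.164, 0.986, 0.0], [-0.001, 0.0, -1.0]]
force: [-0.8, 3.0, 6.9]
grip_width: 0.0182
grip_force: 39.3
```

Emit:
apply_moves --pt "0 0 -6 0" --pt "0 0 -14 0" --pt "0 0 -24 0" --pt "0 0 -36 0" --pt "0 0 -48 0" --pt "0 0 -60 0" --pt "0 0 -72 0" --pt "0 0 -84 0" --pt "0 0 -92 0" --pt "0 0 -95 0"

```text
t: 4.37
ee_pos: [0.5383, -0.1208, 0.1324]
eef_rot: [[-0.987, -0.164, 0.002], [-0.164, 0.987, -0.001], [-0.002, -0.001, -1.0]]
force: [0.2, -0.0, -0.9]
grip_width: 0.0187
grip_force: 39.1
```

Run:
```python
from h import *
print(go(*SAD['blue'],.12,-9.8))
s=snapshot("scene"); im=s["color"]
cv2.imwrite("pics/b.png",cv2.resize(im[110:230,190:350],None,fx=5,fy=5,interpolation=cv2.INTER_CUBIC))
```

```text
([-20.8, 277.9, 12.0], np.float64(19.2))
```

View pics/b.png

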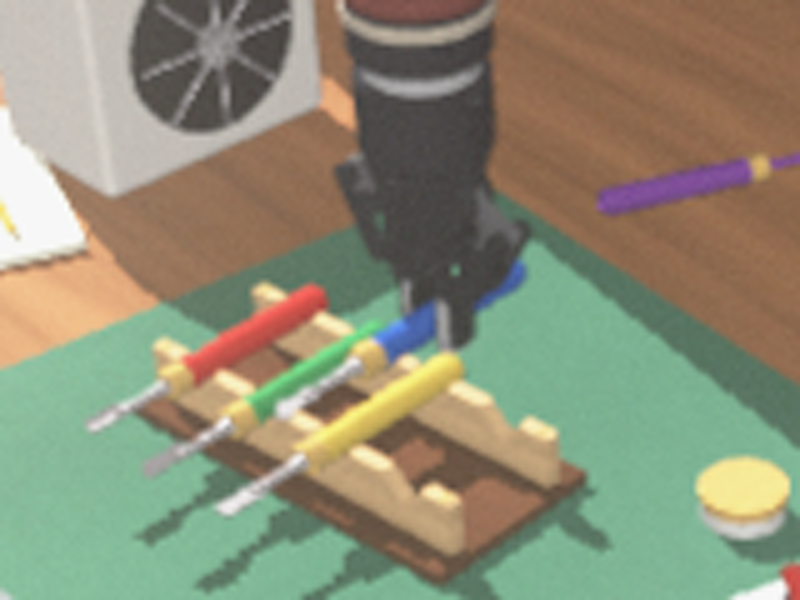

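The blue tool is held level near its centre (crop (430,320)) and the others are undisturbed. Its axis sits 8 mm above the TCP.

Emit:
apply_moves --pt "-1 10 0 1" --pt "-3 38 0 3" --pt "-5 72 2 6" --pt "-8 107 4 9" --pt "-11 142 6 12" --pt "-14 177 8 14" --pt "-17 212 10 16" --pt "-19 245 12 18" --pt "-20.5 268 12 19" --pt "-21 278 12 19.2"

```text
t: 5.25
ee_pos: [0.5116, 0.16, 0.1178]
eef_rot: [[-0.986, 0.168, -0.001], [0.168, 0.986, 0.0], [0.001, 0.0, -1.0]]
force: [0.2, 0.4, -0.5]
grip_width: 0.0185
grip_force: 39.2
```

Run:
```python
from h import *
print(go(*SAD['blue'],.04,-9.8))
s=snapshot("scene"); im=s["color"]
cv2.imwrite("pics/c.png",cv2.resize(im[180:310,280:430],None,fx=4,fy=4,interpolation=cv2.INTER_CUBIC))
```

```text
([-2.4, -3.0, 77.8], np.float64(0.1))
```

View pics/c.png

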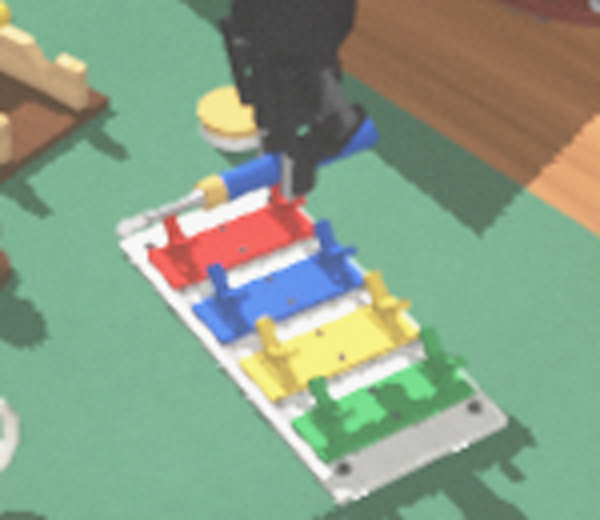

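The blue tool hangs parallel over the rail. The blue saddle floor's centre at crop (280,290) agrees with the estimate to within 2 px. I'll lower the tool.

Emit:
apply_moves --pt "-1 -1 9 0" --pt "-2 -3 18 0" --pt "-2.4 -3 27 0" --pt "-2.4 -3 36 0" --pt "-2.4 -3 45 0" --pt "-2.4 -3 54 0" --pt "-2.4 -3 60 0" --pt "-2.4 -3 65 0" --pt "-2.4 -3 68 0" --pt "-2.4 -3 70 0"

```text
t: 6.13
ee_pos: [0.5145, 0.1539, 0.048]
eef_rot: [[-0.986, 0.17, -0.0], [0.17, 0.986, -0.0], [0.0, -0.0, -1.0]]
force: [0.3, -0.3, 0.7]
grip_width: 0.0186
grip_force: 39.2
```

Emit:
apply_moves --pt "0 0 1 0" --pt "0 0 2 0" --pt "0 0 3 0" --pt "0 0 4 0" --pt "0 0 5 0" --pt "0 0 6 0" --pt "0 0 7 0" --pt "0 0 7 0" --pt "0 0 7 0" --pt "0 0 7 0"

```text
t: 6.97
ee_pos: [0.5159, 0.1561, 0.0437]
eef_rot: [[-0.986, 0.168, 0.003], [0.168, 0.986, 0.004], [-0.003, 0.005, -1.0]]
force: [-4.8, 8.5, 21.6]
grip_width: 0.0185
grip_force: 41.3
```

Run:
```python
from h import *
st=get_state();print(go(*SAD['blue'],.04,-9.8),st["force"].round(1),st["torque"].round(2))
for n,(x,y) in dict(top=(190,115),scene=(290,210)).items():
    im=snapshot(n)["color"]; cv2.imwrite(f"pics/d_{n}.png",im[y:y+100,x:x+125])
a=[cv2.imread(f"pics/d_{n}.png") for n in("top","scene")]
cv2.imwrite("pics/d.png",cv2.resize(np.vstack(a),None,fx=3,fy=3,interpolation=cv2.INTER_CUBIC))
```

```text
([2.6, 0.2, 3.7], np.float64(0.1)) [-4.8  8.5 21.6] [ 1.65  1.11 -0.05]
```

View pics/d.png

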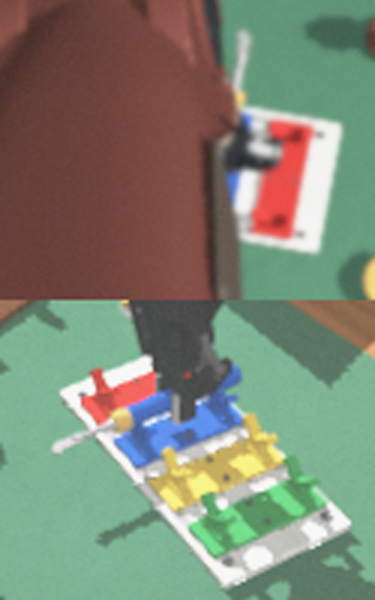

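The tool touches the notch wall on its −y side: force is +8.5 N in y and it rides about 4 mm high. So the true notch lies about 4 mm further to +y. I'll ease off, shift over and lower again.

Emit:
apply_moves --pt "0 1 -2 0" --pt "0 2 -4 0" --pt "0 3 -5 0" --pt "0 4 -5 0" --pt "0 5 -5 0" --pt "0 5.5 -4 0" --pt "0 5.5 -3 0" --pt "0 5.5 -2 0" --pt "0 5.5 -1 0" --pt "0 5.5 -1 0"

```text
t: 7.9
ee_pos: [0.5152, 0.1592, 0.0421]
eef_rot: [[-0.985, 0.17, -0.0], [0.17, 0.985, -0.0], [0.0, -0.0, -1.0]]
force: [0.5, -0.7, -0.7]
grip_width: 0.0185
grip_force: 39.2
```

Emit:
apply_moves --pt "0 0 0.4 0" --pt "0 0 0.8 0" --pt "0 0 1.2 0" --pt "0 0 1.6 0" --pt "0 0 2 0" --pt "0 0 2 0" --pt "0 0 2 0" --pt "0 0 2 0" --pt "0 0 2 0" --pt "0 0 2 0"

```text
t: 8.73
ee_pos: [0.5157, 0.1596, 0.0407]
eef_rot: [[-0.986, 0.17, 0.0], [0.17, 0.986, 0.0], [-0.0, 0.001, -1.0]]
force: [-0.3, 3.3, 4.9]
grip_width: 0.0184
grip_force: 39.7
```

Nearly seated now (TCP 40.7 mm, 5 N). Releasing.

Emit:
apply_moves --pt "0 0 0 0" --pt "0 0 0 0" --pt "0 0 0 0" --pt "0 0 0 0" --pt "0 0 0 0" --pt "0 0 -3 0" --pt "0 0 -10 0" --pt "0 0 -22 0" --pt "0 0 -36 0" --pt "0 0 -50 0" --grip 0.53

```text
t: 9.57
ee_pos: [0.5154, 0.1593, 0.0915]
eef_rot: [[-0.985, 0.17, -0.0], [0.17, 0.985, -0.0], [0.0, -0.0, -1.0]]
force: [-0.8, 0.1, -0.4]
grip_width: 0.0453
grip_force: 0.0
```

Run:
```python
from h import *
print(go(*TOOL['green'],.1,9.4),go(*TOOL['red'],.13,9.4))
```

```text
([-109.8, -386.6, -8.5], np.float64(-19.2)) ([-128.4, -444.2, -38.5], np.float64(-19.2))
```

Emit:
apply_moves --pt "-4 -12 -6 -1" --pt "-12 -40 -14 -3" --pt "-22 -76 -24 -5" --pt "-33 -114 -34 -7" --pt "-44 -152 -38 -9" --pt "-55 -190 -38 -11" --pt "-66 -228 -38 -13" --pt "-77 -266 -38 -15" --pt "-88 -304 -38 -17" --pt "-99 -342 -38 -19.2"

```text
t: 10.4
ee_pos: [0.5549, -0.1966, 0.1293]
eef_rot: [[-0.986, -0.165, 0.001], [-0.165, 0.986, -0.0], [-0.001, -0.0, -1.0]]
force: [1.4, 0.0, 0.3]
grip_width: 0.0452
grip_force: 0.0
```

Run:
```python
from h import *
print(go(*TOOL['red'],.09,9.4))
im=snapshot("top")["color"]
cv2.imwrite("pics/e.png",cv2.resize(im[115:215,195:340],None,fx=5,fy=5,interpolation=cv2.INTER_CUBIC))
```

```text
([5.7, -104.1, 39.3], np.float64(0.1))
```

View pics/e.png

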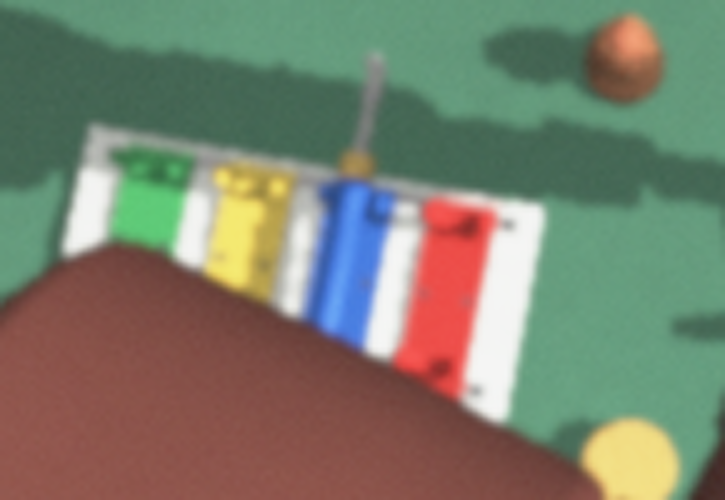

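Blue now lies in its saddle, blade pointing away; the ferrule end is at crop (360,150). I'll check its centring numerically and move on to red.

Emit:
apply_moves --pt "2 -20 2 0" --pt "4 -50 8 0" --pt "5 -80 20 0" --pt "6 -98 32 0" --pt "6 -104 40 0" --pt "6 -104 55 0" --pt "6 -104 70 0" --pt "6 -104 84 0" --pt "6 -104 92 0" --pt "6 -104 94 0"

```text
t: 11.28
ee_pos: [0.5653, -0.2969, 0.0333]
eef_rot: [[-0.986, -0.164, -0.002], [-0.164, 0.986, 0.001], [0.002, 0.002, -1.0]]
force: [-1.2, -0.1, 0.3]
grip_width: 0.0456
grip_force: 0.0
```

Run:
```python
from h import *
F=ray((195+72,115+30),.053);a=np.radians(-9.8);print("blue centre",F[:2]-.065*np.array([np.cos(a),np.sin(a)]))
print(go(*TOOL['red'],.036,9.4))
```

```text
blue centre [0.5177746  0.15989311]
([-0.6, -3.5, -2.7], np.float64(0.1))
```

Emit:
apply_moves --pt "0 0 0 0" --pt "0 0 0 0" --pt "0 0 0 0" --pt "0 0 0 0" --pt "0 0 0 0" --pt "0 0 0 0" --pt "0 0 0 0" --pt "0 0 0 0" --pt "0 0 0 0" --pt "0 0 0 0" --grip 0

```text
t: 12.12
ee_pos: [0.5666, -0.298, 0.0354]
eef_rot: [[-0.986, -0.164, 0.001], [-0.164, 0.986, -0.0], [-0.001, -0.0, -1.0]]
force: [-0.8, 3.0, 7.1]
grip_width: 0.0191
grip_force: 39.3
```

Emit:
apply_moves --pt "0 0 -6 0" --pt "0 0 -14 0" --pt "0 0 -24 0" --pt "0 0 -36 0" --pt "0 0 -48 0" --pt "0 0 -60 0" --pt "0 0 -72 0" --pt "0 0 -84 0" --pt "0 0 -92 0" --pt "0 0 -95 0"

```text
t: 12.95
ee_pos: [0.5669, -0.2987, 0.1317]
eef_rot: [[-0.987, -0.164, 0.002], [-0.164, 0.987, -0.002], [-0.002, -0.002, -1.0]]
force: [0.2, 0.7, 0.2]
grip_width: 0.0187
grip_force: 39.1
```

```bash
cat >> h.py <<'E'
SAD={k:(v[0]+.0006,v[1]+.0036) for k,v in SAD.items()}
E
python3 - <<'E'
from h import *
print(go(*SAD['red'],.12,-9.8))
E
```

```text
([-3.2, 404.9, 10.9], np.float64(19.2))
```

Emit:
apply_moves --pt "0 12 0 1" --pt "0 42 0 3" --pt "0 80 0 5" --pt "-1 118 0 7" --pt "-1 156 0 9" --pt "-1 194 0 11" --pt "-2 232 2 13" --pt "-2 270 4 15" --pt "-2 308 6 17" --pt "-3 345 8 19.2"

```text
t: 13.78
ee_pos: [0.5117, 0.0444, 0.1215]
eef_rot: [[-0.985, 0.172, -0.0], [0.172, 0.985, -0.0], [0.0, -0.0, -1.0]]
force: [2.7, 0.1, -0.4]
grip_width: 0.0188
grip_force: 39.2
```

Run:
```python
from h import *
print(go(*SAD['red'],.05,-9.8))
```

```text
([17.5, 54.6, 71.5], np.float64(-0.1))
```

Emit:
apply_moves --pt "6 18 0 0" --pt "12 36 4 0" --pt "17 50 12 0" --pt "18 55 22 0" --pt "18 55 32 0" --pt "18 55 42 0" --pt "18 55 52 0" --pt "18 55 60 0" --pt "18 55 63 0" --pt "18 55 63 0"

```text
t: 14.62
ee_pos: [0.5036, 0.0994, 0.0574]
eef_rot: [[-0.985, 0.171, -0.002], [0.171, 0.985, -0.0], [0.002, -0.0, -1.0]]
force: [-0.0, -1.1, -1.0]
grip_width: 0.0183
grip_force: 39.3
```

Run:
```python
from h import *
print(go(*SAD['red'],.0395,-9.8))
```

```text
([0.1, 1.9, 17.9], np.float64(-0.0))
```

Emit:
apply_moves --pt "1 2 3 0" --pt "1 2 6 0" --pt "1 2 8 0" --pt "1 2 10 0" --pt "1 2 12 0" --pt "1 2 13 0" --pt "1 2 14 0" --pt "1 2 15 0" --pt "1 2 16 0" --pt "1 2 16.5 0"

```text
t: 15.45
ee_pos: [0.5035, 0.1022, 0.0418]
eef_rot: [[-0.985, 0.17, 0.0], [0.17, 0.985, 0.0], [-0.0, 0.0, -1.0]]
force: [0.5, 0.5, -0.4]
grip_width: 0.0189
grip_force: 39.3
```

Emit:
apply_moves --pt "0 0 0.3 0" --pt "0 0 0.6 0" --pt "0 0 0.9 0" --pt "0 0 1.2 0" --pt "0 0 1.2 0" --pt "0 0 1.2 0" --pt "0 0 1.2 0" --pt "0 0 1.2 0" --pt "0 0 1.2 0" --pt "0 0 1.2 0"

```text
t: 16.28
ee_pos: [0.5035, 0.1021, 0.0407]
eef_rot: [[-0.985, 0.17, 0.0], [0.17, 0.985, -0.0], [-0.0, -0.0, -1.0]]
force: [0.6, -0.2, -0.9]
grip_width: 0.019
grip_force: 39.3
```

Still free; a little lower until contact.

Emit:
apply_moves --pt "0 0 0.4 0" --pt "0 0 0.8 0" --pt "0 0 1.2 0" --pt "0 0 1.6 0" --pt "0 0 2 0" --pt "0 0 2 0" --pt "0 0 2 0" --pt "0 0 2 0" --pt "0 0 2 0" --pt "0 0 2 0"

```text
t: 17.12
ee_pos: [0.5036, 0.1019, 0.0394]
eef_rot: [[-0.985, 0.17, 0.001], [0.17, 0.985, -0.0], [-0.001, -0.0, -1.0]]
force: [-3.3, -1.8, 11.2]
grip_width: 0.0188
grip_force: 40.5
```

Emit:
apply_moves --pt "0 0 -0.5 0" --pt "0 0 -0.5 0" --pt "0 0 -0.5 0" --pt "0 0 -0.5 0" --pt "0 0 -0.5 0" --pt "0 0 -3 0" --pt "0 0 -12 0" --pt "0 0 -26 0" --pt "0 0 -42 0" --pt "0 0 -60 0" --grip 0.53

```text
t: 17.95
ee_pos: [0.5032, 0.1021, 0.0997]
eef_rot: [[-0.985, 0.17, -0.001], [0.17, 0.985, -0.0], [0.001, -0.0, -1.0]]
force: [0.6, -0.2, -0.3]
grip_width: 0.0454
grip_force: 0.0
```

Run:
```python
from h import *
print(go(*TOOL['yellow'],.12,9.4))
```

```text
([-90.4, -271.5, -20.3], np.float64(-19.2))
```

Emit:
apply_moves --pt "-4 -12 -8 -2" --pt "-13 -40 -18 -4" --pt "-25 -76 -20 -7" --pt "-38 -114 -20 -10" --pt "-51 -152 -20 -12" --pt "-63 -190 -20 -14" --pt "-75 -226 -20 -16" --pt "-85 -255 -20 -18" --pt "-90 -269 -20 -19" --pt "-90.4 -271 -20 -19.2"

```text
t: 18.78
ee_pos: [0.5472, -0.1836, 0.1194]
eef_rot: [[-0.987, -0.161, 0.001], [-0.161, 0.987, -0.001], [-0.001, -0.001, -1.0]]
force: [-1.1, -0.9, 0.1]
grip_width: 0.0453
grip_force: 0.0
```

Run:
```python
from h import *
print(go(*TOOL['yellow'],.035,9.4))
im=snapshot("top")["color"]; im2=snapshot("scene")["color"]
c=np.vstack([im[115:215,195:340],im2[190:290,285:430]])
cv2.imwrite("pics/f.png",cv2.resize(c,None,fx=3,fy=3,interpolation=cv2.INTER_CUBIC))
```

```text
([0.6, 3.1, 84.4], np.float64(-0.1))
```

View pics/f.png

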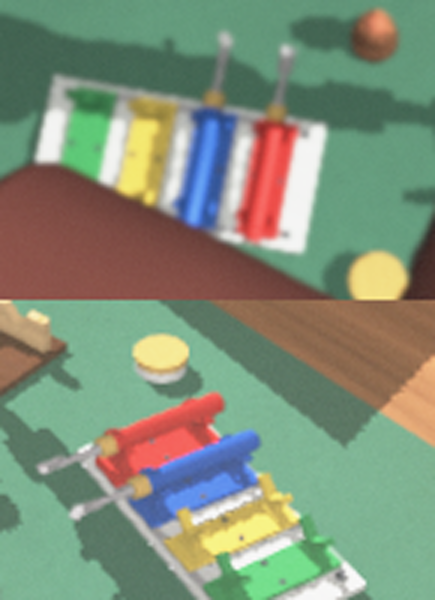

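Red at (265,180) and blue at (207,170) both sit in their saddles, blades pointing away, with the tin and walnut in place. Now yellow.

Emit:
apply_moves --pt "0.5 3 8 0" --pt "0.5 3 18 0" --pt "0.5 3 30 0" --pt "0.5 3 42 0" --pt "0.5 3 54 0" --pt "0.5 3 64 0" --pt "0.5 3 73 0" --pt "0.5 3 80 0" --pt "0.5 3 84 0" --pt "0.5 3 84 0"

```text
t: 19.72
ee_pos: [0.5451, -0.177, 0.0338]
eef_rot: [[-0.986, -0.164, -0.001], [-0.164, 0.986, 0.001], [0.001, 0.001, -1.0]]
force: [-0.2, -0.6, 0.8]
grip_width: 0.0453
grip_force: 0.0
```

Emit:
apply_moves --pt "0 0 0 0" --pt "0 0 0 0" --pt "0 0 0 0" --pt "0 0 0 0" --pt "0 0 0 0" --pt "0 0 0 0" --pt "0 0 0 0" --pt "0 0 0 0" --pt "0 0 0 0" --pt "0 0 0 0" --grip 0

```text
t: 20.55
ee_pos: [0.5467, -0.1792, 0.0359]
eef_rot: [[-0.987, -0.163, 0.002], [-0.163, 0.987, -0.003], [-0.002, -0.004, -1.0]]
force: [0.1, -6.1, 1.0]
grip_width: 0.0183
grip_force: 39.2
```

Emit:
apply_moves --pt "0 0 -6 0" --pt "0 0 -14 0" --pt "0 0 -24 0" --pt "0 0 -36 0" --pt "0 0 -48 0" --pt "0 0 -60 0" --pt "0 0 -72 0" --pt "0 0 -84 0" --pt "0 0 -92 0" --pt "0 0 -95 0"

```text
t: 21.38
ee_pos: [0.5464, -0.1777, 0.1318]
eef_rot: [[-0.986, -0.164, 0.002], [-0.164, 0.986, -0.001], [-0.002, -0.001, -1.0]]
force: [-0.7, 0.5, -0.5]
grip_width: 0.0189
grip_force: 39.2
```

Run:
```python
from h import *
print(go(*SAD['yellow'],.125,-9.8))
```

```text
([-43.2, 395.3, 6.4], np.float64(19.2))
```

Emit:
apply_moves --pt "-1 12 0 1" --pt "-5 42 0 3" --pt "-9 80 0 5" --pt "-13 118 0 7" --pt "-17 156 0 9" --pt "-21 194 0 11" --pt "-25 232 0 13" --pt "-30 270 0 15" --pt "-34 308 2 17" --pt "-38 345 4 19.2"

```text
t: 22.22
ee_pos: [0.526, 0.1712, 0.1258]
eef_rot: [[-0.985, 0.171, 0.0], [0.171, 0.985, 0.0], [-0.0, 0.0, -1.0]]
force: [0.3, -0.6, -0.2]
grip_width: 0.0186
grip_force: 39.2
```

Run:
```python
from h import *
print(go(*SAD['yellow'],.05,-9.8))
```

```text
([10.0, 47.2, 75.8], np.float64(-0.1))
```

Emit:
apply_moves --pt "4 18 0 0" --pt "7 33 2 0" --pt "10 45 8 0" --pt "10.5 49 20 0" --pt "10.5 49 32 0" --pt "10.5 49 44 0" --pt "10.5 49 55 0" --pt "10.5 49 63 0" --pt "10.5 49 67 0" --pt "10.5 49 68 0"

```text
t: 23.05
ee_pos: [0.5241, 0.2189, 0.0569]
eef_rot: [[-0.985, 0.17, -0.001], [0.17, 0.985, -0.0], [0.001, -0.001, -1.0]]
force: [-0.3, 0.3, -0.5]
grip_width: 0.0184
grip_force: 39.2
```

Run:
```python
from h import *
print(go(*SAD['yellow'],.0395,-9.8))
```

```text
([-0.1, 0.6, 17.4], np.float64(0.0))
```

Emit:
apply_moves --pt "1 0.5 3 0" --pt "1 0.5 6 0" --pt "1 0.5 8 0" --pt "1 0.5 10 0" --pt "1 0.5 12 0" --pt "1 0.5 13 0" --pt "1 0.5 14 0" --pt "1 0.5 15 0" --pt "1 0.5 16 0" --pt "1 0.5 16 0"

```text
t: 23.88
ee_pos: [0.5236, 0.2199, 0.0416]
eef_rot: [[-0.985, 0.17, -0.0], [0.17, 0.985, -0.0], [0.0, -0.0, -1.0]]
force: [-0.3, 0.6, 0.7]
grip_width: 0.0189
grip_force: 39.2
```

Emit:
apply_moves --pt "0 0 0.4 0" --pt "0 0 0.8 0" --pt "0 0 1.2 0" --pt "0 0 1.6 0" --pt "0 0 2 0" --pt "0 0 2.4 0" --pt "0 0 2.6 0" --pt "0 0 2.6 0" --pt "0 0 2.6 0" --pt "0 0 2.6 0"

```text
t: 24.72
ee_pos: [0.5237, 0.22, 0.0397]
eef_rot: [[-0.985, 0.17, 0.0], [0.17, 0.985, 0.0], [-0.0, 0.0, -1.0]]
force: [-3.0, -0.1, 7.7]
grip_width: 0.0187
grip_force: 39.9
```

Seated. Release, then fetch green.

Emit:
apply_moves --pt "0 0 -0.5 0" --pt "0 0 -0.5 0" --pt "0 0 -0.5 0" --pt "0 0 -0.5 0" --pt "0 0 -0.5 0" --pt "0 0 -3 0" --pt "0 0 -12 0" --pt "0 0 -26 0" --pt "0 0 -42 0" --pt "0 0 -60 0" --grip 0.53

```text
t: 25.55
ee_pos: [0.5234, 0.2198, 0.1001]
eef_rot: [[-0.985, 0.17, -0.001], [0.17, 0.985, -0.0], [0.001, -0.0, -1.0]]
force: [0.7, 0.5, -0.4]
grip_width: 0.0452
grip_force: 0.0
```

Run:
```python
from h import *
print(go(*TOOL['green'],.125,9.4))
```

```text
([-112.2, -447.6, -24.9], np.float64(-19.2))
```

Emit:
apply_moves --pt "-3 -12 -10 -1" --pt "-10 -40 -20 -3" --pt "-19 -76 -25 -5" --pt "-28 -114 -25 -7" --pt "-38 -152 -25 -9" --pt "-47 -190 -25 -11" --pt "-57 -228 -25 -13" --pt "-66 -266 -25 -15" --pt "-76 -304 -25 -17" --pt "-86 -342 -25 -19.2"

```text
t: 26.38
ee_pos: [0.5503, -0.1338, 0.1251]
eef_rot: [[-0.986, -0.165, 0.001], [-0.165, 0.986, -0.0], [-0.001, -0.0, -1.0]]
force: [1.3, 0.8, -0.8]
grip_width: 0.0454
grip_force: 0.0
```

Run:
```python
from h import *
print(go(*TOOL['green'],.035,9.4))
```

```text
([10.1, -106.3, 90.1], np.float64(0.1))
```

Emit:
apply_moves --pt "4 -35 0 0" --pt "7 -65 2 0" --pt "9 -90 10 0" --pt "10 -103 22 0" --pt "10 -105 36 0" --pt "10 -105 50 0" --pt "10 -105 64 0" --pt "10 -105 77 0" --pt "10 -105 87 0" --pt "10 -105 90 0"

```text
t: 27.22
ee_pos: [0.5567, -0.2358, 0.0324]
eef_rot: [[-0.986, -0.164, -0.002], [-0.164, 0.986, 0.001], [0.002, 0.002, -1.0]]
force: [-1.7, 0.5, -0.2]
grip_width: 0.0454
grip_force: 0.0
```

Emit:
apply_moves --pt "0 0 0 0" --pt "0 0 0 0" --pt "0 0 0 0" --pt "0 0 0 0" --pt "0 0 0 0" --pt "0 0 0 0" --pt "0 0 0 0" --pt "0 0 0 0" --pt "0 0 0 0" --pt "0 0 0 0" --grip 0

```text
t: 28.05
ee_pos: [0.5586, -0.2379, 0.0352]
eef_rot: [[-0.987, -0.164, 0.002], [-0.164, 0.987, -0.002], [-0.002, -0.002, -1.0]]
force: [1.2, -4.4, 6.4]
grip_width: 0.0184
grip_force: 39.8
```

Emit:
apply_moves --pt "0 0 -6 0" --pt "0 0 -14 0" --pt "0 0 -24 0" --pt "0 0 -36 0" --pt "0 0 -48 0" --pt "0 0 -60 0" --pt "0 0 -72 0" --pt "0 0 -84 0" --pt "0 0 -92 0" --pt "0 0 -95 0"

```text
t: 28.88
ee_pos: [0.5582, -0.237, 0.1309]
eef_rot: [[-0.986, -0.164, 0.002], [-0.164, 0.986, -0.001], [-0.002, -0.001, -1.0]]
force: [0.6, 0.0, -1.0]
grip_width: 0.0183
grip_force: 39.2
```

Run:
```python
from h import *
print(go(*SAD['green'],.13,-9.8))
```

```text
([-61.1, 512.4, 0.6], np.float64(19.2))
```

Emit:
apply_moves --pt "-1 12 0 1" --pt "-5 42 0 3" --pt "-9 78 0 5" --pt "-14 116 0 7" --pt "-18 154 0 9" --pt "-23 192 0 11" --pt "-27 230 0 13" --pt "-32 268 0 15" --pt "-36 306 0 17" --pt "-41 342 0 19.2"

```text
t: 29.72
ee_pos: [0.5411, 0.1092, 0.129]
eef_rot: [[-0.985, 0.171, -0.001], [0.171, 0.985, 0.0], [0.001, 0.0, -1.0]]
force: [2.3, -0.0, -0.3]
grip_width: 0.019
grip_force: 39.3
```

Run:
```python
from h import *
print(go(*SAD['green'],.05,-9.8))
```

```text
([35.4, 165.6, 79.0], np.float64(-0.1))
```

Emit:
apply_moves --pt "8 36 0 0" --pt "15 72 0 0" --pt "22 106 0 0" --pt "29 138 2 0" --pt "34 158 8 0" --pt "36 167 18 0" --pt "36 167 30 0" --pt "36 167 42 0" --pt "36 167 52 0" --pt "36 167 60 0"

```text
t: 30.55
ee_pos: [0.5343, 0.2771, 0.0677]
eef_rot: [[-0.985, 0.17, -0.002], [0.17, 0.985, -0.001], [0.001, -0.001, -1.0]]
force: [-0.2, -0.5, -0.2]
grip_width: 0.0188
grip_force: 39.3
```

Run:
```python
from h import *
print(go(*SAD['green'],.0395,-9.8))
```

```text
([0.0, 1.5, 28.1], np.float64(0.0))
```

Emit:
apply_moves --pt "1 1 5 0" --pt "1 1 10 0" --pt "1 1 14 0" --pt "1 1 17 0" --pt "1 1 20 0" --pt "1 1 22 0" --pt "1 1 24 0" --pt "1 1 25 0" --pt "1 1 26 0" --pt "1 1 26 0"

```text
t: 31.38
ee_pos: [0.5342, 0.279, 0.043]
eef_rot: [[-0.985, 0.17, -0.0], [0.17, 0.985, -0.0], [0.0, -0.0, -1.0]]
force: [-0.8, 0.5, -0.6]
grip_width: 0.0187
grip_force: 39.3
```

Emit:
apply_moves --pt "0 0 0.4 0" --pt "0 0 0.8 0" --pt "0 0 1.2 0" --pt "0 0 1.6 0" --pt "0 0 2 0" --pt "0 0 2.4 0" --pt "0 0 2.8 0" --pt "0 0 2.8 0" --pt "0 0 2.8 0" --pt "0 0 2.8 0"

```text
t: 32.22
ee_pos: [0.5341, 0.279, 0.0403]
eef_rot: [[-0.985, 0.17, -0.0], [0.17, 0.985, 0.0], [0.0, -0.0, -1.0]]
force: [0.1, 0.6, -1.4]
grip_width: 0.0185
grip_force: 39.3
```

Emit:
apply_moves --pt "0 0 0.4 0" --pt "0 0 0.8 0" --pt "0 0 1.2 0" --pt "0 0 1.5 0" --pt "0 0 1.5 0" --pt "0 0 1.5 0" --pt "0 0 1.5 0" --pt "0 0 1.5 0" --pt "0 0 1.5 0" --pt "0 0 1.5 0"

```text
t: 33.05
ee_pos: [0.5342, 0.2791, 0.0391]
eef_rot: [[-0.985, 0.17, 0.0], [0.17, 0.985, 0.0], [-0.0, 0.0, -1.0]]
force: [-1.6, -0.1, 5.8]
grip_width: 0.0183
grip_force: 39.7
```

Seated. Release, rise and move off to the right for a clear view.

Emit:
apply_moves --pt "0 0 -0.3 0" --pt "0 0 -0.3 0" --pt "0 0 -0.3 0" --pt "0 0 -0.3 0" --pt "0 0 -0.3 0" --pt "0 0 -3 0" --pt "0 0 -12 0" --pt "0 0 -26 0" --pt "0 0 -46 0" --pt "0 0 -70 0" --grip 0.53

```text
t: 33.88
ee_pos: [0.5334, 0.2787, 0.1094]
eef_rot: [[-0.985, 0.17, -0.002], [0.17, 0.985, -0.001], [0.001, -0.001, -1.0]]
force: [-0.0, 0.2, 0.9]
grip_width: 0.045
grip_force: 0.0
```

Emit:
apply_moves --pt "0 -10 -20 0" --pt "0 -36 -40 0" --pt "0 -72 -60 0" --pt "0 -108 -60 0" --pt "0 -144 -60 0" --pt "0 -180 -60 0" --pt "0 -216 -60 0" --pt "0 -252 -60 0" --pt "0 -288 -60 0" --pt "0 -322 -60 0"

```text
t: 34.72
ee_pos: [0.4791, -0.0401, 0.1698]
eef_rot: [[-0.985, 0.17, 0.001], [0.17, 0.985, -0.0], [-0.001, -0.0, -1.0]]
force: [0.4, -0.8, -0.3]
grip_width: 0.0452
grip_force: 0.0
```

Emit:
apply_moves --pt "0 -36 0 0" --pt "0 -72 0 0" --pt "0 -108 0 0" --pt "0 -144 0 0" --pt "0 -180 0 0" --pt "0 -210 0 0" --pt "0 -230 0 0" --pt "0 -240 0 0" --pt "0 -240 0 0" --pt "0 -240 0 0"

```text
t: 35.55
ee_pos: [0.4387, -0.2743, 0.1691]
eef_rot: [[-0.985, 0.17, 0.0], [0.17, 0.985, 0.0], [0.0, 0.0, -1.0]]
force: [-0.2, -0.1, 0.7]
grip_width: 0.0452
grip_force: 0.0
```

Run:
```python
from h import *
im=snapshot("top")["color"]; im2=snapshot("scene")["color"]
c=np.vstack([im[110:210,195:340],im2[190:310,285:430]])
cv2.imwrite("pics/g.png",cv2.resize(c,None,fx=2.7,fy=2.7,interpolation=cv2.INTER_CUBIC))
cv2.imwrite("pics/g2.png",cv2.resize(im[110:205,195:310],None,fx=6,fy=6,interpolation=cv2.INTER_CUBIC))
```

```text
(no output)
```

View pics/g.png

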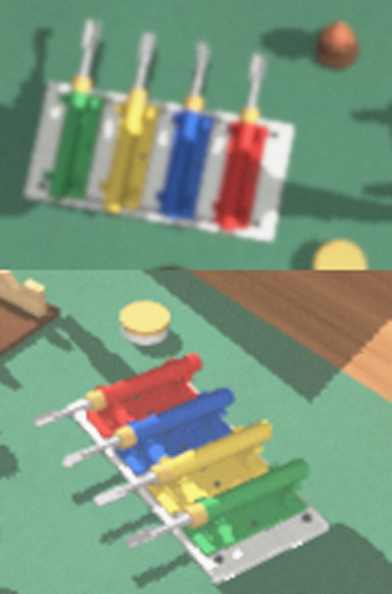

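View pics/g2.png

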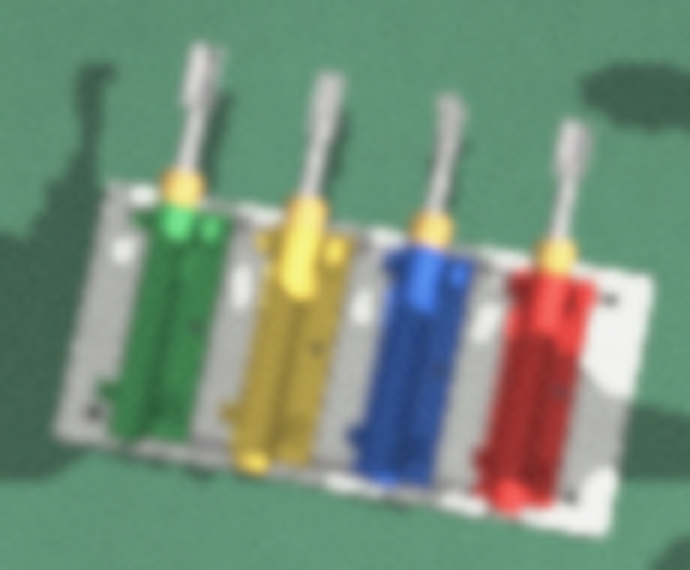

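All four tools lie seated and in line: green (185,300), yellow (280,330), blue (410,350) and red (535,375). The blades point away and the handles are centred to about 4 mm. The walnut and tin stand where they were, and the arm is clear.

```bash
python3 -c "
from rig import *
print(close_job())"
```

```text
the job is handed in; nothing more can be done
None
```

The job is handed in: all four tools lie in the saddles of their own colour, blades pointing away and handles centred to about 4 mm by camera, with the walnut and the tin still in place (about 36 s used).

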